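# Cure the red piece on the coasting turntable

### The job

Take the yellow curing torch out of its dock and push the orange post to set the turntable coasting at about one turn in 4 to 7 seconds, either way round. Then, with nothing touching the turntable while it keeps turning, follow the red piece with the torch, lens straight down and about 3 cm above it with the piece's middle always under the lens, for 6 seconds without a break. Never touch the tacky red piece or spin the table faster than a turn in 3 seconds, leave the rest of the bench alone, and finally stand the torch upright in its dock and let go; the turntable may go on turning.

Things in the scene. Friction and masses are not known exactly. Their poses are not given: they have to be found in the camera images.
- torch: curing torch, loose, 0.15 kg, standing upright on its lens. Origin: centre of the lens face (its underside); z runs up the barrel away from the lens. Black head 44 mm diameter from the lens up to 30 mm, lens face 40 mm across; yellow barrel 28 mm diameter from 30 to 125 mm above the lens (grip it at 80 to 110 mm); black button 20 mm diameter up to 130 mm
- dock: black round dish on the bench that the torch stands in, fixed, beside the turntable on the left or right. Origin: centre of its underside. Outer diameter 72 mm, 16 mm high, inside diameter 62 mm, inner floor 6 mm above the origin (the lens face rests at that height)
- turntable: turntable, fixed foot; origin on the vertical turning axis at bench height. It carries the free-running aluminium disc: radius 135 mm, top face 46 mm above the bench. The disc coasts: nominal moment of inertia 0.009 kg m2, viscous damping 0.0009 N m s/rad, dry friction 0.0001 N m (speed falls with a time constant of about 10 s); the inertia varies by about a third
- disc (a joint): angle of the disc about its vertical axis, rad, counter-clockwise seen from above positive, without stops. At value a the orange post lies from the axis in the world direction a + yaw of turntable
- post_top (a point): centre of the top of the orange push post: upright pin of 14 mm diameter on the disc, 118 mm from the turning axis, from 46 to 100 mm above the bench
- piece_top (a point): centre of the top of the red piece: a tacky red dome 52 mm diameter, 14 mm thick, on a plaster foot 32 mm wide, 20 mm high, fixed on the disc 85 mm from the axis, 120 degrees counter-clockwise from the post; top 80 mm above the bench. A white and a blue lump (about 44 mm wide, lower) are fixed at the same radius, 205 and 280 degrees counter-clockwise from the post
- basket: yellow open basket 100 x 100 x 70 mm, fixed, bystander; origin at the centre of its underside. One of basket and dock stands to the left of the turntable, the other to the right
- resin_a: clear bottle with white cap, 72 mm diameter, 190 mm tall, bystander; origin at the centre of its underside
- resin_b: second clear bottle, same size, bystander; origin at the centre of its underside
- varnish: small red varnish bottle with white cap, 32 mm square, 78 mm tall, bystander beyond the turntable; origin at the centre of its underside
- jar: clear jar, 60 mm diameter, 60 mm tall, bystander; origin at the centre of its underside
- carton: blue box 140 x 100 x 55 mm, bystander; origin at the centre of its underside
Things that resemble listed ones, but are neither listed nor needed, are in the scene too. Of the things shaped like the dock, the black one is meant.

How it is judged:
By the outcome, as a careful person would: the job done as asked, in the order asked, and still so for the second after the job is handed in, with the robot touching nothing.
It also fails if it takes over 64 s, if anything falls off the work surface, if the arm or the gripper's body presses on something with over 40 N, if the wrist force passes 120 N, or if a joint passes its speed limit or range.

### The arm

A 6-joint arm with a two-finger parallel gripper is mounted at the origin on the work surface. World frame = base frame: x ahead of the robot, y to its left, z up, the work surface at z = 0. Lengths are in m, angles in degrees, forces in N, time in s.
With the tool pointing down it reaches from about 0.3 to 0.75 m from the base axis. Payload 8.5 kg.
Tool frame: the origin (TCP) lies midway between the tips of the shut fingers; the grasp point (between the pads) lies 19 mm behind it (env.grasp_offset is the distance from the TCP to the grasp point, in m); z points along the fingers, y is the line along which they close (so a half turn about z gives the same grasp; the last joint's range is limited). The gripper opens to 85 mm and grips with 20 to 120 N. Pads are 22 mm wide; open, the fingers measure 114 mm over their backs; the gripper's body (76 mm by 85 mm) begins 54 mm behind the grasp point. The pads swing forward as they close: fully open they stand 13 mm farther back than shut.
Start: joints at [-86.935, 21.807, 74.336, -0, 83.858, -12.336], TCP at [0.146, -0.53, 0.231] pointing down, gripper open.
Joint ranges: [-178.18, 178.18], [-50.72, 133.34], [12.68, 142.11], [-81.47, 261.47], [9.98, 163.14], [-165.26, 165.26]. Speed limits (degrees/s): [136.94, 136.94, 180, 180, 180, 180].

### API

Orientations are given as a 3x3 rotation matrix whose columns are the frame's x, y, z axes.
In Python, from rig import env gives the robot as it stands.
- The arm moves only by the tool servo_tool, never from a script. Its argument "deltas" is text: rows parted by semicolons, each of 7 numbers parted by spaces: the opening, from 0 (shut) to 1 (fully open), then the shift along the tool's x, y, z in mm, then the turn, a rotation vector about the tool's x, y, z in rad. A call has 1 to 8 rows; each row shifts and turns the commanded pose from where the row before left it, along the tool's axes as they then stand; what a row does not reach is not made up. A row lasts 1/12 s, in which the tool goes at most 41.7 mm and 7.16 degrees, less where a joint would pass 70% of its speed; a pose out of reach is approached as far as the arm can. A call is refused whole if a number of a shift passes 41.7 or a number of a turn 0.125, either way. A call with a gripper value outside its range is refused whole. The fingers move at their own pace and stop on an object; "newtons" is the grip in N (left out, the last holds). Time passes only in rows, so rows that do not move let the fingers close. It gives the time, the measured TCP pose, the force, the opening and the grip force at its end, in the units of the state.
- env.observe(): the state, without advancing time (a new reading comes with each control period).
- env.get_image(name): name is "scene" or "top"; returns a dict with "img" (384x512x3 uint8, red, green, blue), "depth" (384x512 float32, m along the optical axis (not along the pixel's ray), 0 where there is no reading), "camera_matrix" (3x3 intrinsics, pixels), "D" ([k1, k2, p1, p2, k3] as OpenCV has them; the pictures are not rectified), "world_to_cam" (4x4, takes a point from world to camera coordinates). Camera axes: x right, y down, z forward; pixel columns grow to the right and rows downward; lengths in m; the calibration is good to about 2 mm. A picture is of the moment at which its call begins.
- env.close_job(): hands the job in; it is judged then, once.
Trained networks look in a picture, given as the dict that the camera call returned (one of the last four; its "shot" number tells which), for a name from the list of things; names that differ only in an ending like _2 or _b are one class to them, and where a whole thing is asked for, a point or a joint stands for the part that bears it (a point fixed in the world has none). Each returns a list of dicts, best first, with "conf" (0 to 1); they miss things now and then, are a little off and sometimes report something else, mostly with a low value. They report only what shows in the picture. A call takes as long as a camera call. They do not tell look-alikes from the thing itself.
- env.spot_in(name, picture): "bbox" ([centre column, centre row, width, height] in pixels, round what is visible of it).
- env.spot_point(name, picture): "uv" ([column, row] in pixels: a listed point, or the origin of a listed thing).
The state is a dict: "time_s": time; "q": joint angles; "qvel": joint speeds; "joint_efforts": joint torques, N m; "position": TCP position; "tool_rot": TCP orientation; "ft_force": force on the tool from outside, world axes, zero at the start; "wrist_torque": the same for the moment, N m; "grip_width": finger opening in m; "gripper_force": force on a finger pad.
Only numpy, scipy, OpenCV 4.12 (cv2) and the standard library are available. Lean on these libraries where they do the work, as an engineer would, in place of code of your own. Each camera call takes 0.05 s, during which the arm holds its last target. There are 200 camera calls.

## Working session

There is one attempt and no reset: what is moved stays moved. The work goes in short steps, Python scripts to look and compute and a tool call to move; the robot and the scene stay as the last step left them, time stands still between calls to the robot, and variables do not carry over. Pictures are saved under pics/ and viewed, at most 10 in all, crops included, and the job is handed in when it is done.

Besides the shell and the picture viewer there is one more tool, called after "Call:" by a JSON object that holds its "name" and its "arguments", one argument or row to a line. servo_tool: Moves the arm, as the interface text tells. Its arguments: {"type":"object","properties":{"deltas":{"type":"string"},"newtons":{"type":"number"}},"required":["deltas"]}

```bash
ls; mkdir -p pics; cat > h.py <<'E'
import numpy as np, cv2
from rig import env
def ray(p,uv):
    K=np.array(p["camera_matrix"]);D=np.array(p["D"]);T=np.array(p["world_to_cam"])
    n=cv2.undistortPoints(np.array([[uv]],float),K,D)[0,0]
    R=T[:3,:3];o=-R.T@T[:3,3];return o,R.T@np.array([n[0],n[1],1.])
def atz(p,uv,z):
    o,d=ray(p,uv);return o+d*(z-o[2])/d[2]
def tri(p1,u1,p2,u2):
    o1,d1=ray(p1,u1);o2,d2=ray(p2,u2);d1/=np.linalg.norm(d1);d2/=np.linalg.norm(d2)
    s=np.linalg.lstsq(np.c_[d1,-d2],o2-o1,rcond=None)[0]
    a=o1+s[0]*d1;b=o2+s[1]*d2;return (a+b)/2,np.linalg.norm(a-b)
def cloud(p):
    K=np.array(p["camera_matrix"]);D=np.array(p["D"]);T=np.array(p["world_to_cam"]);d=p["depth"]
    v,u=np.mgrid[:d.shape[0],:d.shape[1]]
    n=cv2.undistortPoints(np.stack([u.ravel(),v.ravel()],1).astype(float)[:,None],K,D)[:,0]
    c=np.c_[n,np.ones(len(n))]*d.ravel()[:,None]
    return ((c-T[:3,3])@T[:3,:3]).reshape(*d.shape,3)
E
python3 - <<'E'
from h import *
np.set_printoptions(precision=4,suppress=True)
P={n:env.get_image(n) for n in("scene","top")}
cv2.imwrite("pics/a.png",np.hstack([cv2.resize(P[n]["img"],(800,600))[:,:,::-1] for n in P])[:,:800]) 
cv2.imwrite("pics/b.png",cv2.resize(P["top"]["img"],(800,600))[:,:,::-1])
for nm in["torch","dock","turntable","post_top","piece_top","basket","resin_a","varnish","jar","carton"]:
    r={n:env.spot_point(nm,P[n]) for n in P}
    print(nm,{n:[(np.round(q["uv"],1).tolist(),round(q["conf"],2),atz(P[n],q["uv"],{"post_top":.1,"piece_top":.08,"torch":.006}.get(nm,0))[:2].round(3).tolist()) for q in r[n][:3]] for n in r})
    if r["scene"] and r["top"]: print("   tri",*tri(P["scene"],r["scene"][0]["uv"],P["top"],r["top"][0]["uv"]))
print(env.observe()["time_s"])
for n in P: T=np.array(P[n]["world_to_cam"]);print(-T[:3,:3].T@T[:3,3])
print(env.grasp_offset,env.observe()["tool_rot"])
E
```

```text
pics
torch {'scene': [([310.3, 160.6], 0.63, [0.547, 0.237]), ([119.7, 230.6], 0.56, [0.437, -0.396])], 'top': [([347.5, 250.9], 0.66, [0.416, -0.383])]}
   tri [ 0.6123 -0.165   0.4385] 0.4483582051898356
dock {'scene': [([80.5, 246.7], 0.98, [0.418, -0.509]), ([113.7, 226.5], 0.81, [0.409, -0.404]), ([148.9, 208.3], 0.78, [0.409, -0.289])], 'top': [([324.6, 254.2], 0.72, [0.403, -0.292]), ([375.7, 250.6], 0.53, [0.418, -0.499]), ([352.5, 250.5], 0.41, [0.418, -0.405])]}
   tri [ 0.3824 -0.4097 -0.0871] 0.2087685210281063
turntable {'scene': [([274.0, 188.9], 0.67, [0.569, 0.068])], 'top': [([162.0, 183.9], 0.69, [0.682, 0.371]), ([230.0, 218.3], 0.61, [0.544, 0.09])]}
   tri [0.6157 0.2189 0.0165] 0.3129170379337393
post_top {'scene': [([311.3, 159.3], 0.56, [0.603, 0.178])], 'top': [([201.9, 202.3], 0.56, [0.599, 0.192])]}
   tri [0.5975 0.1907 0.087 ] 0.008734054768843614
piece_top {'scene': [([257.1, 153.8], 0.71, [0.475, 0.068]), ([275.2, 187.4], 0.53, [0.614, 0.032]), ([379.8, 151.4], 0.35, [0.69, 0.391])], 'top': [([233.5, 238.1], 0.95, [0.464, 0.071])]}
   tri [0.465  0.0731
[... 564 characters left out ...]
353])], 'top': [([245.8, 161.3], 0.63, [0.777, 0.028])]}
   tri [ 0.7773  0.0247 -0.0204] 0.010834651942485878
jar {'scene': [([212.2, 281.2], 0.93, [0.724, -0.261]), ([272.1, 188.3], 0.56, [0.564, 0.065])], 'top': [([316.3, 177.3], 0.75, [0.713, -0.259]), ([167.5, 240.2], 0.6, [0.452, 0.342])]}
   tri [ 0.7166 -0.2595 -0.0149] 0.0038350773569047693
carton {'scene': [([145.8, 292.2], 0.71, [0.65, -0.421])], 'top': [([353.2, 191.7], 0.96, [0.656, -0.409]), ([351.0, 249.1], 0.49, [0.424, -0.399])]}
   tri [ 0.6534 -0.4149  0.0016] 0.012633558526065047
1.1
[ 1.1833 -0.4719  1.0303]
[ 0.4582 -0.0177  1.7811]
0.0187 [[ 0.9641  0.2656  0.    ]
 [ 0.2656 -0.9641  0.    ]
 [ 0.     -0.     -1.    ]]
```

View pictures.

View pics/a.png

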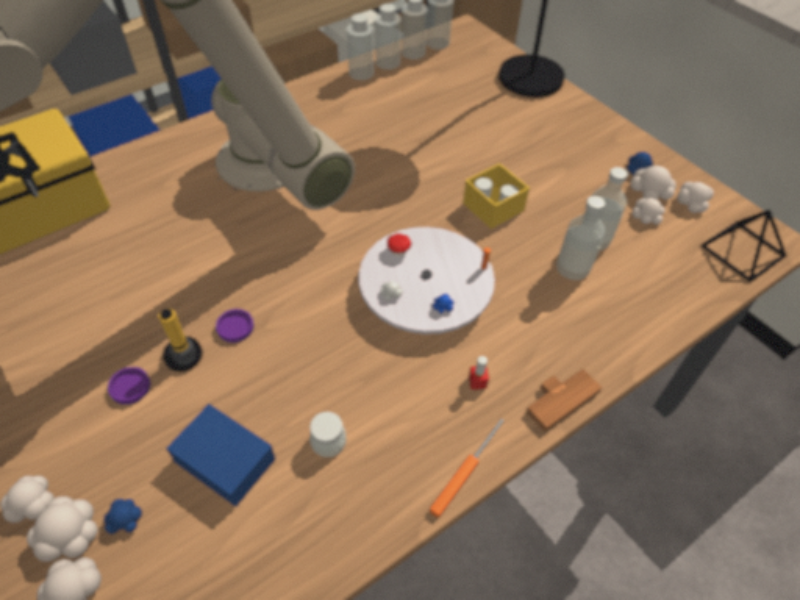

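View pics/b.png

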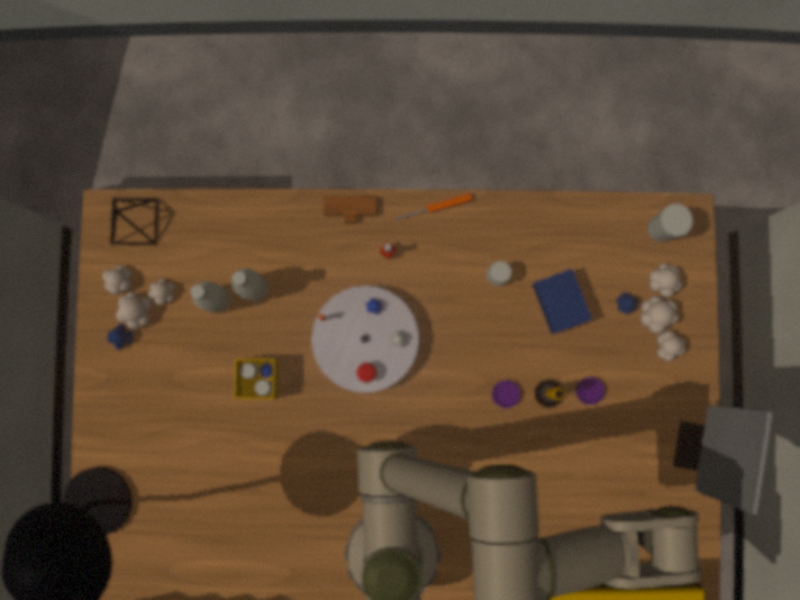

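Top picture (800-px scale): black dish with the torch at (550,393), between purple look-alikes at (507,393) and (591,390). The black dish fits the description. Red piece (367,372), post (322,317), hub (365,338). Next I refine these, with one crop to confirm.

```bash
python3 - <<'E'
from h import *
np.set_printoptions(precision=4,suppress=True)
P={n:env.get_image(n) for n in("scene","top")}
for n in P:
    p=P[n];C=cloud(p);im=p["img"].astype(int);hsv=cv2.cvtColor(p["img"],cv2.COLOR_RGB2HSV)
    z=C[...,2]; xy=C[...,:2]
    # disc
    m=(abs(z-.046)<.006)&(np.hypot(C[...,0]-.55,C[...,1]-.07)<.17)&(hsv[...,1]<60)
    pts=cv2.convexHull(xy[m].astype(np.float32))[:,0]
    A=np.c_[2*pts,np.ones(len(pts))];s=np.linalg.lstsq(A,(pts**2).sum(1),rcond=None)[0]
    print(n,"disc",s[:2],np.sqrt(s[2]+s[:2]@s[:2]),np.median(z[m]))
    near=np.hypot(C[...,0]-.417,C[...,1]+.4)<.07
    m=near&(z>.012)&(z<.03)&(hsv[...,2]<90)
    print("dockrim",m.sum(),C[m].mean(0) if m.any() else 0, C[m].min(0),C[m].max(0))
    m=near&(z>.05)
    print("torch",m.sum(),C[m].mean(0),C[m].max(0)); 
    y=(hsv[...,0]>18)&(hsv[...,0]<35)&(hsv[...,1]>120)&near&(z>.03); print("yellow",y.sum(),C[y].mean(0),np.c_[np.nonzero(y)].min(0),np.c_[np.nonzero(y)].max(0))
    red=((hsv[...,0]<6)|(hsv[...,0]>174))&(hsv[...,1]>150)&(np.hypot(C[...,0]-.55,C[...,1]-.07)<.15)
    print("red",red.sum(),C[red].mean(0),C[red].min(0),C[red].max(0), np.c_[np.nonzero(red)].mean(0)[::-1])
print("hub",tri(P["scene"],(272.6,175.4),P["top"],(233.6,216.3)), atz(P["top"],(233.6,216.3),.046),atz(P["scene"],(272.6,175.4),.046))
a=cv2.resize(P["scene"]["img"][180:260,60:170],(550,400),interpolation=cv2.INTER_CUBIC)
b=cv2.resize(P["top"]["img"][225:275,310:395],(680,400),interpolation=cv2.INTER_CUBIC)
out=np.zeros((600,800,3),np.uint8);out[:300,:412]=cv2.resize(a,(412,300));out[300:,:510]=cv2.resize(b,(510,300))
cv2.imwrite("pics/c.png",out[:,:,::-1])
E
```

```text
scene disc [0.5514 0.0711] 0.13419355407889158 0.04353189303087581
dockrim 112 [ 0.4332 -0.3984  0.0173] [ 0.3892 -0.4329  0.0121] [ 0.4537 -0.3645  0.03  ]
torch 254 [ 0.4265 -0.3964  0.1018] [ 0.4342 -0.3817  0.1372]
yellow 248 [ 0.4282 -0.396   0.0897] [198 101] [224 119]
red 114 [0.4723 0.0622 0.0744] [0.4522 0.0436 0.0649] [0.4908 0.0848 0.0805] [254.9649 155.2632]
top disc [0.5486 0.0734] 0.13307539662194492 0.046177687434457985
dockrim 68 [ 0.4138 -0.3923  0.0179] [ 0.3486 -0.4696  0.012 ] [ 0.4482 -0.3588  0.0291]
torch 81 [ 0.4181 -0.3891  0.1151] [ 0.4304 -0.3788  0.1433]
yellow 64 [ 0.4172 -0.3877  0.1046] [247 349] [255 360]
red 95 [0.4642 0.067  0.0956] [ 0.4447 -0.0177  0.0654] [0.4834 0.0885 1.7811] [234.2    237.9263]
hub (array([0.5499, 0.0736, 0.0437]), np.float64(0.001242706159834182)) [0.5494 0.073  0.046 ] [0.5517 0.0729 0.046 ]
```

View pics/c.png

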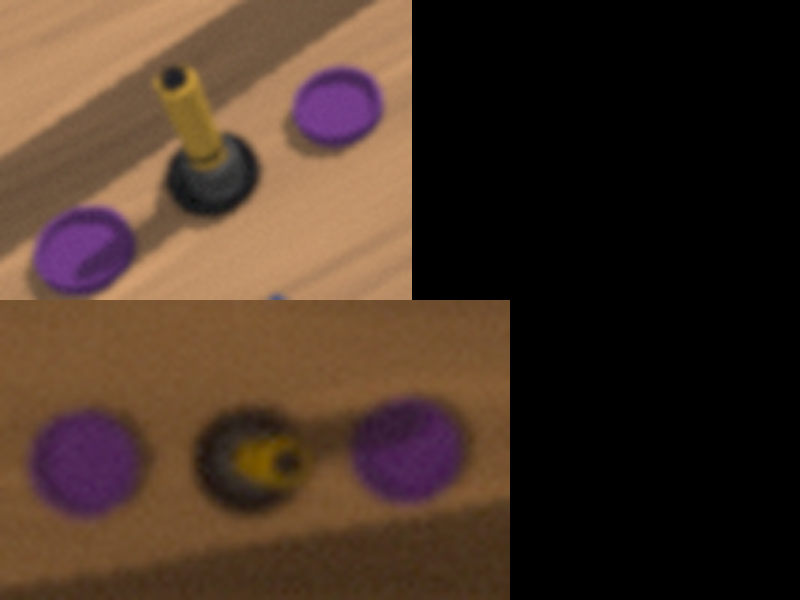

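The crop confirms it: the black dish with the torch lies between the two purple ones (top raw px about 351,251).

```bash
python3 - <<'E'
from h import *
np.set_printoptions(precision=4,suppress=True)
P={n:env.get_image(n) for n in("scene","top")}
print("button",tri(P["scene"],(106,200),P["top"],(357.4,251.5)),atz(P["scene"],(106,200),.136),atz(P["top"],(357.4,251.5),.136))
print("dock",atz(P["scene"],(116.4,225.9),.012),atz(P["top"],(351.2,251.2),.012))
for n in P:
  for nm in ("post_top","piece_top"):
    print(nm,[(q["uv"],q["conf"],atz(P[n],q["uv"],{"post_top":.1,"piece_top":.08}[nm])) for q in env.spot_point(nm,P[n])[:2]])
E
```

```text
button (array([ 0.4174, -0.3943,  0.1323]), np.float64(0.00010751313936026462)) [ 0.4206 -0.3946  0.136 ] [ 0.4175 -0.3935  0.136 ]
dock [ 0.4205 -0.3974  0.012 ] [ 0.4155 -0.3969  0.012 ]
post_top [([311.2, 157.8], 0.9, array([0.5984, 0.1816, 0.1   ]))]
piece_top [([254.2, 155.5], 0.72, array([0.476 , 0.0565, 0.08  ]))]
post_top [([204.3, 201.2], 0.73, array([0.6035, 0.1833, 0.1   ]))]
piece_top [([233.3, 237.9], 0.85, array([0.4644, 0.0713, 0.08  ]))]
```

Call:
{"name": "servo_tool", "arguments": {
  "deltas": "1 30 0 0 0 0 0.0896;1 30 0 0 0 0 0.0896;1 30 0 0 0 0 0.0896;1 35 -27 0 0 0 0;1 35 -27 0 0 0 0;1 35 -27 0 0 0 0;1 35 -27 0 0 0 0"
}}

```text
time_s: 2.08
position: [0.3677, -0.4111, 0.2314]
tool_rot: [[1.0, -0.0, 0.0], [-0.0, -1.0, -0.0], [0.0, 0.0, -1.0]]
ft_force: [0.3, -1.2, 0.4]
grip_width: 0.0856
gripper_force: 0.0
```

Call:
{"name": "servo_tool", "arguments": {
  "deltas": "1 22 -7 0 0 0 0;1 22 -8 0 0 0 0;1 0 0 0 0 0 0;1 0 0 0 0 0 0"
}}

```text
time_s: 2.42
position: [0.411, -0.3969, 0.2311]
tool_rot: [[1.0, 0.002, -0.0], [0.002, -1.0, 0.0], [-0.0, -0.0, -1.0]]
ft_force: [-0.1, -0.6, 0.2]
grip_width: 0.0858
gripper_force: 0.0
```

Call:
{"name": "servo_tool", "arguments": {
  "deltas": "1 7 -2 11 0 0 0;1 0 0 35 0 0 0;1 0 0 35 0 0 0;1 0 0 35 0 0 0;1 0 0 35 0 0 0;1 0 0 0 0 0 0;1 0 0 0 0 0 0"
}}

```text
time_s: 3.0
position: [0.4165, -0.3954, 0.0794]
tool_rot: [[1.0, -0.001, -0.002], [-0.001, -1.0, 0.003], [-0.002, -0.003, -1.0]]
ft_force: [-0.1, -0.3, 0.6]
grip_width: 0.0856
gripper_force: 0.0
```

Call:
{"name": "servo_tool", "arguments": {
  "deltas": "0 0 0 0 0 0 0;0 0 0 0 0 0 0;0 0 0 0 0 0 0;0 0 0 0 0 0 0;0 0 0 0 0 0 0;0 0 0 0 0 0 0;0 0 0 0 0 0 0;0 0 0 0 0 0 0",
  "newtons": 50
}}

```text
time_s: 3.67
position: [0.4176, -0.3958, 0.0813]
tool_rot: [[1.0, 0.0, 0.001], [0.0, -1.0, -0.002], [0.001, 0.002, -1.0]]
ft_force: [0.5, 0.8, 6.7]
grip_width: 0.0272
gripper_force: 48.5
```

Call:
{"name": "servo_tool", "arguments": {
  "deltas": "0 0 0 -20 0 0 0;0 0 0 -36 0 0 0;0 4 -16 -36 0 0 0;0 5 -20 -34 0 0 0;0 7 -30 -18 0 0 0;0 9 -36 0 0 0 0;0 9 -38 0 0 0 0;0 9 -38 0 0 0 0"
}}

```text
time_s: 4.33
position: [0.4602, -0.2158, 0.2245]
tool_rot: [[1.0, -0.001, 0.0], [-0.001, -1.0, -0.0], [0.0, 0.0, -1.0]]
ft_force: [1.0, -0.7, -1.1]
grip_width: 0.027
gripper_force: 49.4
```

Call:
{"name": "servo_tool", "arguments": {
  "deltas": "0 9 -38 0 0 0 0;0 9 -38 0 0 0 0;0 9 -38 0 0 0 0;0 9 -38 0 0 0 0;0 9 -38 0 0 0 0;0 9 -38 0 0 0 0;0 9 -38 0 0 0 0;0 9 -38 0 0 0 0"
}}

```text
time_s: 5.0
position: [0.5322, 0.0886, 0.2242]
tool_rot: [[1.0, 0.0, -0.0], [0.0, -1.0, -0.0], [-0.0, 0.0, -1.0]]
ft_force: [0.7, -0.6, -1.4]
grip_width: 0.0268
gripper_force: 49.4
```

Call:
{"name": "servo_tool", "arguments": {
  "deltas": "0 9 -38 0 0 0 0;0 9 -38 0 0 0 0;0 9 -30 0 0 0 0;0 0 0 0 0 0 0;0 0 0 0 0 0 0;0 0 0 0 0 0 0"
}}

```text
time_s: 5.5
position: [0.559, 0.1922, 0.2239]
tool_rot: [[1.0, 0.0, -0.001], [0.0, -1.0, -0.0], [-0.001, 0.0, -1.0]]
ft_force: [-0.6, -0.2, -0.9]
grip_width: 0.0273
gripper_force: 49.7
```

```bash
python3 - <<'E'
from h import *
np.set_printoptions(precision=4,suppress=True)
P={n:env.get_image(n) for n in("scene","top")}
cv2.imwrite("pics/d.png",np.hstack([cv2.resize(P["scene"]["img"][80:240,180:400],(400,291)),cv2.resize(P["top"]["img"][140:270,150:300],(336,291))])[:,:,::-1])
for n in P:
  hsv=cv2.cvtColor(P[n]["img"],cv2.COLOR_RGB2HSV);H,S,V=hsv[...,0],hsv[...,1],hsv[...,2]
  for nm,m in dict(red=((H<5)|(H>174))&(S>170),orange=(H>=5)&(H<13)&(S>170),blue=(H>105)&(H<125)&(S>150)).items():
    k,l,st,ce=cv2.connectedComponentsWithStats(m.astype(np.uint8))
    print(n,nm,[(st[i,4],ce[i].round(1),atz(P[n],ce[i],{"red":.075,"orange":.08,"blue":.06}[nm])[:2]) for i in range(1,k) if st[i,4]>4])
  for nm in ("post_top","torch"):
    print(nm,[(q["uv"],q["conf"],atz(P[n],q["uv"],.1)) for q in env.spot_point(nm,P[n])[:2]])
o=env.observe();print(o["position"],o["time_s"],o["q"],o["grip_width"])
E
```

```text
scene red [(np.int32(105), array([255. , 155.4]), array([0.4734, 0.0615])), (np.int32(88), array([305.4, 243.1]), array([ 0.808, -0.015]))]
scene orange [(np.int32(12), array([311.2, 161.9]), array([0.5988, 0.1843])), (np.int32(302), array([289.8, 311.2]), array([ 0.9314, -0.1685]))]
scene blue [(np.int32(612), array([130.5,  54.7]), array([-0.2648, -0.0155])), (np.int32(1122), array([71.3, 79.3]), array([-0.2463, -0.2648])), (np.int32(70), array([283.3, 193.6]), array([0.6349, 0.0481])), (np.int32(5), array([128., 271.]), array([ 0.6018, -0.4344])), (np.int32(18), array([123.2, 278.7]), array([ 0.6144, -0.4536])), (np.int32(16), array([152.1, 276.2]), array([ 0.6506, -0.3908])), (np.int32(8), array([158.9, 279. ]), array([ 0.6676, -0.3803])), (np.int32(26), array([143.8, 283. ]), array([ 0.6554, -0.4165])), (np.int32(15), array([116.6, 283.5]), array([ 0.617 , -0.4727])), (np.int32(5), array([129.4, 280.6]), array([ 0.6284, -0.4431])), (np.int32(6), array([111. , 286.5]), array([ 0.6165, -0.4875])), (np.int32(10), array([122.5, 285.8]), array([ 0.6314, -0.4633])), (np.int32(5), arra
[... 970 characters left out ...]
([311.6, 157.6], 0.74, array([0.5984, 0.1831, 0.1   ]))]
torch [([309.2, 139.0], 0.92, array([0.5334, 0.2292, 0.1   ])), ([317.1, 132.4], 0.36, array([0.5253, 0.2694, 0.1   ]))]
top red [(np.int32(8), array([247., 162.]), array([0.7609, 0.0217])), (np.int32(80), array([234.4, 237.9]), array([0.4645, 0.0674]))]
top orange [(np.int32(102), array([288.1, 129.5]), array([ 0.8905, -0.1384])), (np.int32(25), array([247.8, 161.6]), array([0.7616, 0.0187]))]
top blue [(np.int32(7), array([237.7, 195.7]), array([0.6296, 0.0571]))]
post_top [([204.3, 201.3], 0.75, array([0.6031, 0.1833, 0.1   ]))]
torch []
[0.5593 0.1918 0.2245] 5.8 [ 7.4668 26.2678 68.1555 -0.0013 85.5734 97.5323] 0.02680940334091751
```

View pics/d.png

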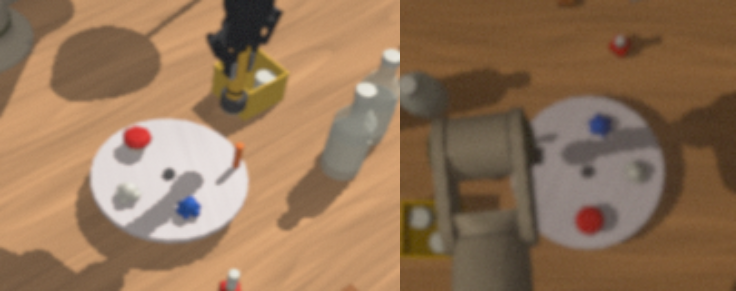

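```bash
cat > push.py <<'E'
import numpy as np
c=np.array([.550,.073]);pos=np.array([559.3,191.8]);
w=[.15,.25,.25,.25,.25,.2]+list(np.arange(.3,1.45,.1))+[1.47]*4
phi=np.radians(85.5)
for i,x in enumerate(w):
    phi-=x/12; t=1000*(c+.118*np.array([np.cos(phi),np.sin(phi)])); d=np.round(t-pos,1); pos=pos+d
    print(i,round(np.degrees(phi),1),pos.round(1),"0 %g %g 0 0 0 0"%(d[0],-d[1]))
E
python3 push.py
```

```text
0 84.8 [560.7 190.5] 0 1.4 1.3 0 0 0 0
1 83.6 [563.2 190.3] 0 2.5 0.2 0 0 0 0
2 82.4 [565.6 190. ] 0 2.4 0.3 0 0 0 0
3 81.2 [568.  189.6] 0 2.4 0.4 0 0 0 0
4 80.0 [570.5 189.2] 0 2.5 0.4 0 0 0 0
5 79.1 [572.4 188.9] 0 1.9 0.3 0 0 0 0
6 77.6 [575.3 188.3] 0 2.9 0.6 0 0 0 0
7 75.7 [579.1 187.3] 0 3.8 1 0 0 0 0
8 73.3 [583.9 186. ] 0 4.8 1.3 0 0 0 0
9 70.5 [589.5 184.2] 0 5.6 1.8 0 0 0 0
10 67.1 [595.9 181.7] 0 6.4 2.5 0 0 0 0
11 63.3 [603.  178.4] 0 7.1 3.3 0 0 0 0
12 59.0 [610.8 174.1] 0 7.8 4.3 0 0 0 0
13 54.2 [619.  168.7] 0 8.2 5.4 0 0 0 0
14 49.0 [627.5 162. ] 0 8.5 6.7 0 0 0 0
15 43.2 [636.  153.8] 0 8.5 8.2 0 0 0 0
16 37.0 [644.2 144.1] 0 8.2 9.7 0 0 0 0
17 30.4 [651.8 132.6] 0 7.6 11.5 0 0 0 0
18 23.3 [658.3 119.7] 0 6.5 12.9 0 0 0 0
19 16.3 [663.2 106.1] 0 4.9 13.6 0 0 0 0
20 9.3 [666.5  92.1] 0 3.3 14 0 0 0 0
21 2.3 [667.9  77.7] 0 1.4 14.4 0 0 0 0
```

Call:
{"name": "servo_tool", "arguments": {
  "deltas": "0 0 0 29 0 0 0;0 0 0 29 0 0 0;0 0 0 29 0 0 0;0 0 0 0 0 0 0;0 0 0 0 0 0 0"
}}

```text
time_s: 6.22
position: [0.5591, 0.1922, 0.1371]
tool_rot: [[1.0, -0.0, -0.002], [-0.0, -1.0, -0.0], [-0.002, 0.0, -1.0]]
ft_force: [0.8, -0.6, -0.0]
grip_width: 0.0268
gripper_force: 49.7
```

Call:
{"name": "servo_tool", "arguments": {
  "deltas": "0 1.4 1.3 0 0 0 0;0 2.5 0.2 0 0 0 0;0 2.4 0.3 0 0 0 0;0 2.4 0.4 0 0 0 0;0 2.5 0.4 0 0 0 0;0 1.9 0.3 0 0 0 0;0 2.9 0.6 0 0 0 0;0 3.8 1 0 0 0 0"
}}

```text
time_s: 6.88
position: [0.5793, 0.1881, 0.1374]
tool_rot: [[1.0, 0.0, -0.0], [0.0, -1.0, 0.0], [-0.0, -0.0, -1.0]]
ft_force: [-0.4, -0.1, -1.5]
grip_width: 0.0271
gripper_force: 49.7
```

Call:
{"name": "servo_tool", "arguments": {
  "deltas": "0 4.8 1.3 0 0 0 0;0 5.6 1.8 0 0 0 0;0 6.4 2.5 0 0 0 0;0 7.1 3.3 0 0 0 0;0 7.8 4.3 0 0 0 0;0 8.2 5.4 0 0 0 0;0 8.5 6.7 0 0 0 0;0 8.5 8.2 0 0 0 0"
}}

```text
time_s: 7.55
position: [0.637, 0.1539, 0.1372]
tool_rot: [[1.0, 0.0, -0.0], [0.0, -1.0, -0.0], [-0.0, 0.0, -1.0]]
ft_force: [-0.2, 0.1, -1.5]
grip_width: 0.027
gripper_force: 49.7
```

Call:
{"name": "servo_tool", "arguments": {
  "deltas": "0 8.2 9.7 0 0 0 0;0 7.6 11.5 0 0 0 0;0 6.5 12.9 0 0 0 0;0 4.9 13.6 0 0 0 0;0 3.3 14 0 0 0 0;0 1.4 14.4 0 0 0 0;0 0 7 -20 0 0 0;0 0 0 -30 0 0 0"
}}

```text
time_s: 8.22
position: [0.6667, 0.0687, 0.1848]
tool_rot: [[1.0, -0.002, -0.007], [-0.002, -1.0, 0.0], [-0.007, 0.0, -1.0]]
ft_force: [0.1, 0.5, -1.2]
grip_width: 0.0268
gripper_force: 49.7
```

```bash
cat > look.py <<'E'
from h import *
import json,os
c=np.array([.550,.073]);Z={"red":.066,"orange":.08,"blue":.056};OFF={"red":120,"orange":0,"blue":280};RR={"red":.085,"orange":.118,"blue":.085}
def look(save=None,logit=True):
    o=env.observe();p=env.get_image("scene")
    if save: cv2.imwrite("pics/"+save,cv2.resize(p["img"][100:250,190:390],(800,600))[:,:,::-1])
    hsv=cv2.cvtColor(p["img"],cv2.COLOR_RGB2HSV);H,S,V=[hsv[...,i] for i in range(3)];r=[]
    for nm,m in dict(red=((H<5)|(H>174))&(S>150),orange=(H>=5)&(H<14)&(S>160),blue=(H>105)&(H<128)&(S>130)).items():
        k,l,st,ce=cv2.connectedComponentsWithStats(m.astype(np.uint8))
        for i in range(1,k):
            if st[i,4]<5: continue
            d=atz(p,ce[i],Z[nm])[:2]-c
            if abs(np.hypot(*d)-RR[nm])<.016: r.append((nm,int(st[i,4]),round(float(np.hypot(*d)),4),round(float((np.degrees(np.arctan2(d[1],d[0]))-OFF[nm])%360),1)))
    print(round(o["time_s"],3),np.array(o["position"]).round(4),r)
    if logit: open("log.jsonl","a").write(json.dumps([o["time_s"],r])+"\n")
if __name__=="__main__":
    import sys; look(sys.argv[1] if len(sys.argv)>1 else None)
E
python3 look.py e.png
```

```text
8.217 [0.6667 0.0687 0.1848] [('orange', 14, 0.1251, 332.6), ('blue', 72, 0.0849, 335.1)]
```

Call:
{"name": "servo_tool", "arguments": {
  "deltas": "0 -13 -15 0 0 0 0;0 -13 -15 0 0 0 0;0 -13 -15 0 0 0 0;0 -13 -14 0 0 0 0"
}}

```text
time_s: 8.6
position: [0.6152, 0.1303, 0.1875]
tool_rot: [[1.0, -0.0, 0.0], [-0.0, -1.0, 0.0], [0.0, -0.0, -1.0]]
ft_force: [0.2, 0.7, -1.6]
grip_width: 0.0268
gripper_force: 49.8
```

```bash
cat > plan.py <<'E'
# fit theta(t) from log, print rows for the next call. args: commanded x y (mm), n rows, t_now, phase shift deg
import sys,json,numpy as np
from scipy.optimize import least_squares
x,y,n,t=float(sys.argv[1]),float(sys.argv[2]),int(sys.argv[3]),float(sys.argv[4])
T=[];A=[];W=[]
for l in open("log.jsonl"):
    tt,r=json.loads(l)
    for nm,a,rr,th in r: T.append(tt);A.append(th);W.append({"red":1,"orange":1.,"blue":1.}[nm])
T=np.array(T);A=np.array(A);t0=8.217
f=lambda p,t:p[0]-np.degrees(p[1]*p[2]*(1-np.exp(-(t-t0)/p[2])))
res=lambda p:np.r_[((A-f(p,T)+180)%360-180)/3,(p[1]-1.47)/.1,(p[2]-10)/3]
s=least_squares(res,[334,1.47,10],loss="soft_l1").x
print("p",s.round(3),"res",((A-f(s,T)+180)%360-180).round(1),"w now",(s[1]*np.exp(-(t-t0)/s[2])).round(3))
pos=np.array([x,y]);out=[]
print("piece now",(f(s,t)+120)%360)
for i in range(1,n+1):
    a=np.radians(f(s,t+i/12)+120);d=1000*(np.array([.550,.073])+.085*np.array([np.cos(a),np.sin(a)]))-pos
    m=np.hypot(*d); d*=min(1,22/m); d=d.round(1);pos=pos+d;out.append("0 %g %g 0 0 0 0"%(d[0],-d[1]))
print(";".join(out));print("cmd end",pos.round(1))
E
python3 look.py; python3 plan.py 614.7 127.7 8 8.65
```

```text
8.6 [0.6152 0.1303 0.1875] [('red', 41, 0.078, 294.7), ('orange', 12, 0.1247, 303.9), ('blue', 68, 0.0836, 303.6)]
p [333.824   1.47   10.   ] res [-1.2  1.3 -7.5  1.7  1.4] w now 1.408
piece now 58.131932394333376
0 -11.7 -11.8 0 0 0 0;0 7.3 6.6 0 0 0 0;0 6.5 7.3 0 0 0 0;0 5.5 7.9 0 0 0 0;0 4.6 8.5 0 0 0 0;0 3.6 8.8 0 0 0 0;0 2.5 9.1 0 0 0 0;0 1.5 9.2 0 0 0 0
cmd end [634.5  82.1]
```

Call:
{"name": "servo_tool", "arguments": {
  "deltas": "0 -12.9 -9.8 1 0 0 0;0 7.3 6.6 1 0 0 0;0 6.5 7.3 0 0 0 0;0 5.5 7.9 0 0 0 0;0 4.6 8.5 0 0 0 0;0 3.6 8.8 0 0 0 0;0 2.5 9.1 0 0 0 0;0 1.5 9.2 0 0 0 0"
}}

```text
time_s: 9.32
position: [0.635, 0.0814, 0.1851]
tool_rot: [[1.0, -0.001, -0.0], [-0.001, -1.0, -0.0], [-0.0, 0.0, -1.0]]
ft_force: [-0.0, -1.0, -2.1]
grip_width: 0.0265
gripper_force: 49.6
```

```bash
sed -i 's/for nm,a,rr,th in r: /for nm,a,rr,th in r:\n        if nm=="red": continue\n        /' plan.py; python3 look.py f.png; python3 plan.py 634.5 82.1 8 9.37
```

```text
9.317 [0.635  0.0814 0.1851] [('red', 117, 0.088, 247.1), ('orange', 11, 0.1193, 251.5), ('blue', 64, 0.0828, 248.4)]
p [334.295   1.423   9.703] res [-1.7  0.8  0.2 -0.1  2.  -1.1] w now 1.264
piece now 5.660186250956315
0 0.5 9.6 0 0 0 0;0 -0.5 8.8 0 0 0 0;0 -1.4 8.7 0 0 0 0;0 -2.3 8.4 0 0 0 0;0 -3.1 8 0 0 0 0;0 -3.8 7.6 0 0 0 0;0 -4.6 7.1 0 0 0 0;0 -5.1 6.6 0 0 0 0
cmd end [614.2  17.3]
```

View pics/f.png

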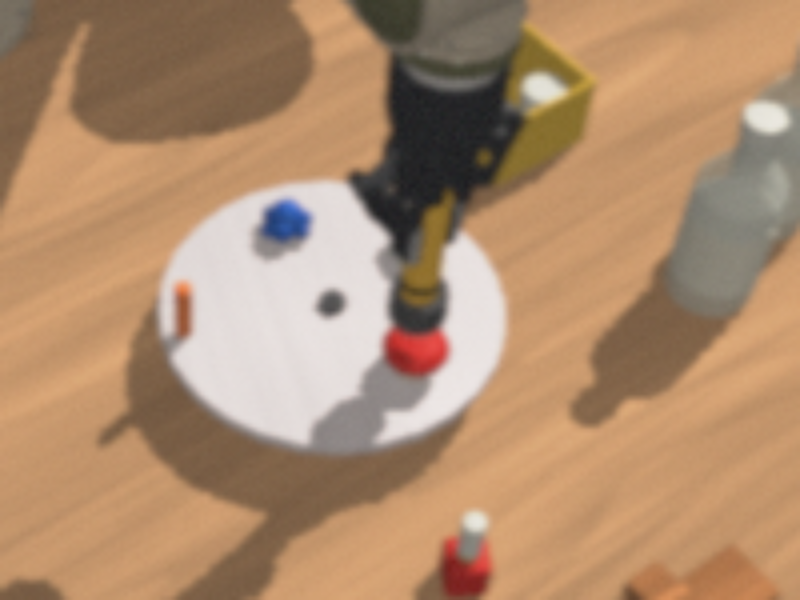

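The torch head (418,300) sits directly above the red piece (416,345), so tracking is locked.

Call:
{"name": "servo_tool", "arguments": {
  "deltas": "0 0.5 9.6 0 0 0 0;0 -0.5 8.8 0 0 0 0;0 -1.4 8.7 0 0 0 0;0 -2.3 8.4 0 0 0 0;0 -3.1 8 0 0 0 0;0 -3.8 7.6 0 0 0 0;0 -4.6 7.1 0 0 0 0;0 -5.1 6.6 0 0 0 0"
}}

```text
time_s: 10.03
position: [0.6137, 0.0173, 0.1854]
tool_rot: [[1.0, -0.0, 0.0], [-0.0, -1.0, -0.0], [0.0, 0.0, -1.0]]
ft_force: [0.1, 0.3, -0.9]
grip_width: 0.027
gripper_force: 49.7
```

```bash
python3 look.py; python3 plan.py 614.2 17.3 8 10.03
```

```text
10.033 [0.6137 0.0173 0.1854] [('red', 134, 0.0875, 200.7), ('orange', 20, 0.1198, 198.5), ('blue', 35, 0.0852, 194.4)]
p [334.604   1.439  10.272] res [-2.   0.5  0.3  0.   2.9 -0.2  1.2 -2.9] w now 1.207
piece now 317.53354906585196
0 -7.5 7.7 0 0 0 0;0 -6.6 5.3 0 0 0 0;0 -7 4.6 0 0 0 0;0 -7.4 3.8 0 0 0 0;0 -7.6 3.1 0 0 0 0;0 -7.8 2.3 0 0 0 0;0 -8 1.6 0 0 0 0;0 -8 0.8 0 0 0 0
cmd end [554.3 -11.9]
```

```bash
python3 plan.py 614.2 17.3 8 10.083
```

```text
p [334.604   1.439  10.272] res [-2.   0.5  0.3  0.   2.9 -0.2  1.2 -2.9] w now 1.2
piece now 313.8791671616365
0 -11.7 11.1 0 0 0 0;0 -6.8 4.9 0 0 0 0;0 -7.3 4.1 0 0 0 0;0 -7.5 3.4 0 0 0 0;0 -7.8 2.6 0 0 0 0;0 -7.9 1.8 0 0 0 0;0 -8 1.1 0 0 0 0;0 -8 0.3 0 0 0 0
cmd end [549.2 -12. ]
```

Call:
{"name": "servo_tool", "arguments": {
  "deltas": "0 -11.7 11.1 0 0 0 0;0 -6.8 4.9 0 0 0 0;0 -7.3 4.1 0 0 0 0;0 -7.5 3.4 0 0 0 0;0 -7.8 2.6 0 0 0 0;0 -7.9 1.8 0 0 0 0;0 -8 1.1 0 0 0 0;0 -8 0.3 0 0 0 0"
}}

```text
time_s: 10.75
position: [0.5485, -0.0112, 0.1854]
tool_rot: [[1.0, -0.0, 0.0], [-0.0, -1.0, 0.0], [0.0, -0.0, -1.0]]
ft_force: [-0.0, 0.2, -1.6]
grip_width: 0.0269
gripper_force: 49.7
```

```bash
python3 look.py g.png; python3 plan.py 549.2 -12 8 10.8
```

```text
10.75 [ 0.5485 -0.0112  0.1854] [('red', 144, 0.0843, 156.5), ('orange', 9, 0.1044, 157.3), ('blue', 67, 0.0844, 153.9)]
p [334.235   1.443   8.226] res [-1.7  0.8  0.6  0.3  2.4 -0.7 -1.  -5.1  3.3 -0.1] w now 1.054
piece now 270.9625344811443
0 -5.2 -0.2 0 0 0 0;0 -7.3 -0.8 0 0 0 0;0 -7.1 -1.5 0 0 0 0;0 -6.9 -2 0 0 0 0;0 -6.7 -2.6 0 0 0 0;0 -6.3 -3.1 0 0 0 0;0 -6.1 -3.6 0 0 0 0;0 -5.6 -4 0 0 0 0
cmd end [498.    5.8]
```

View pics/g.png

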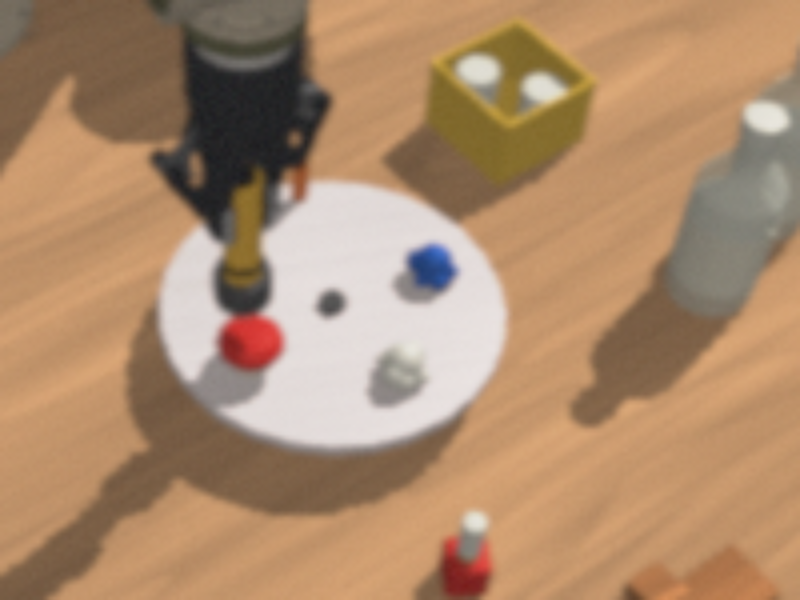

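```bash
sed -i 's/if nm=="red": continue/if (nm=="red" and a<125) or (nm=="blue" and a<55) or (nm=="orange" and abs(rr-.12)>.008): continue/' plan.py; python3 plan.py 549.2 -12 8 10.8
```

```text
p [334.126   1.424   8.781] res [-1.6  0.9  0.4  0.1  1.7 -1.4  0.4 -1.8  1.9 -0.7] w now 1.061
piece now 271.54764978561985
0 -4.4 -0.2 0 0 0 0;0 -7.3 -0.7 0 0 0 0;0 -7.3 -1.4 0 0 0 0;0 -6.9 -2 0 0 0 0;0 -6.8 -2.6 0 0 0 0;0 -6.4 -3.1 0 0 0 0;0 -6.1 -3.5 0 0 0 0;0 -5.7 -4 0 0 0 0
cmd end [498.3   5.5]
```

Call:
{"name": "servo_tool", "arguments": {
  "deltas": "0 -4.4 -0.2 0 0 0 0;0 -7.3 -0.7 0 0 0 0;0 -7.3 -1.4 0 0 0 0;0 -6.9 -2 0 0 0 0;0 -6.8 -2.6 0 0 0 0;0 -6.4 -3.1 0 0 0 0;0 -6.1 -3.5 0 0 0 0;0 -5.7 -4 0 0 0 0"
}}

```text
time_s: 11.47
position: [0.4977, 0.0067, 0.1854]
tool_rot: [[1.0, -0.0, 0.0], [-0.0, -1.0, 0.0], [0.0, -0.0, -1.0]]
ft_force: [1.5, -0.4, -0.7]
grip_width: 0.0269
gripper_force: 49.7
```

```bash
python3 look.py h.png; python3 plan.py 498.3 5.5 8 11.517
```

```text
11.467 [0.4977 0.0067 0.1854] [('red', 132, 0.0836, 115.9), ('orange', 35, 0.1203, 115.3), ('blue', 76, 0.086, 114.5)]
p [334.237   1.443   7.729] res [-1.7  0.8  0.6  0.3  2.  -1.1  0.3 -1.9  0.9 -1.7  1.1  0.5 -0.3] w now 0.942
piece now 232.12330640347716
0 -5.6 -4.7 0 0 0 0;0 -4.6 -4.6 0 0 0 0;0 -4.3 -4.9 0 0 0 0;0 -3.8 -5.1 0 0 0 0;0 -3.4 -5.4 0 0 0 0;0 -3 -5.5 0 0 0 0;0 -2.5 -5.7 0 0 0 0;0 -2.1 -5.8 0 0 0 0
cmd end [469.   47.2]
```

Call:
{"name": "servo_tool", "arguments": {
  "deltas": "0 -5.6 -4.7 0 0 0 0;0 -4.6 -4.6 0 0 0 0;0 -4.3 -4.9 0 0 0 0;0 -3.8 -5.1 0 0 0 0;0 -3.4 -5.4 0 0 0 0;0 -3 -5.5 0 0 0 0;0 -2.5 -5.7 0 0 0 0;0 -2.1 -5.8 0 0 0 0"
}}

```text
time_s: 12.18
position: [0.4688, 0.0486, 0.1853]
tool_rot: [[1.0, 0.0, 0.0], [0.0, -1.0, 0.0], [0.0, -0.0, -1.0]]
ft_force: [1.0, -0.0, -2.3]
grip_width: 0.0265
gripper_force: 49.7
```

```bash
python3 look.py i.png; python3 plan.py 469 47.2 8 12.233
```

```text
12.183 [0.4688 0.0486 0.1853] [('red', 119, 0.0838, 79.3), ('orange', 26, 0.1202, 80.1), ('blue', 80, 0.087, 79.0)]
p [334.394   1.457   7.301] res [-1.8  0.7  0.7  0.4  2.3 -0.8  0.5 -1.7  0.8 -1.8  0.5 -0.1 -0.9  1.2
  0.1] w now 0.841
piece now 196.534133458427
0 -2 -7.3 0 0 0 0;0 -1 -5.8 0 0 0 0;0 -0.7 -5.7 0 0 0 0;0 -0.3 -5.8 0 0 0 0;0 0.1 -5.6 0 0 0 0;0 0.5 -5.6 0 0 0 0;0 0.8 -5.4 0 0 0 0;0 1.2 -5.4 0 0 0 0
cmd end [467.6  93.8]
```

Call:
{"name": "servo_tool", "arguments": {
  "deltas": "0 -2 -7.3 0 0 0 0;0 -1 -5.8 0 0 0 0;0 -0.7 -5.7 0 0 0 0;0 -0.3 -5.8 0 0 0 0;0 0.1 -5.6 0 0 0 0;0 0.5 -5.6 0 0 0 0;0 0.8 -5.4 0 0 0 0;0 1.2 -5.4 0 0 0 0"
}}

```text
time_s: 12.9
position: [0.4677, 0.0951, 0.1853]
tool_rot: [[1.0, 0.0, -0.0], [0.0, -1.0, -0.0], [-0.0, 0.0, -1.0]]
ft_force: [0.1, -0.0, -2.7]
grip_width: 0.0271
gripper_force: 49.7
```

```bash
python3 look.py j.png; python3 plan.py 467.6 93.8 8 12.95
```

```text
12.9 [0.4677 0.0951 0.1853] [('red', 113, 0.0844, 46.0), ('orange', 17, 0.1194, 45.2), ('blue', 78, 0.0866, 47.6)]
p [334.445   1.46    7.215] res [-1.9  0.6  0.7  0.4  2.4 -0.7  0.6 -1.6  0.8 -1.8  0.4 -0.2 -1.   1.
 -0.1 -1.   1.4] w now 0.758
piece now 164.00987469044026
0 2.3 -7.7 0 0 0 0;0 1.9 -4.9 0 0 0 0;0 2.2 -4.7 0 0 0 0;0 2.5 -4.6 0 0 0 0;0 2.7 -4.3 0 0 0 0;0 2.9 -4.1 0 0 0 0;0 3.1 -3.9 0 0 0 0;0 3.3 -3.7 0 0 0 0
cmd end [488.5 131.7]
```

Call:
{"name": "servo_tool", "arguments": {
  "deltas": "0 2.3 -7.7 0 0 0 0;0 1.9 -4.9 0 0 0 0;0 2.2 -4.7 0 0 0 0;0 2.5 -4.6 0 0 0 0;0 2.7 -4.3 0 0 0 0;0 2.9 -4.1 0 0 0 0;0 3.1 -3.9 0 0 0 0;0 3.3 -3.7 0 0 0 0"
}}

```text
time_s: 13.62
position: [0.4889, 0.1329, 0.1853]
tool_rot: [[1.0, -0.0, 0.0], [-0.0, -1.0, 0.0], [0.0, -0.0, -1.0]]
ft_force: [0.4, 0.8, -1.1]
grip_width: 0.0269
gripper_force: 49.8
```

```bash
python3 look.py k.png; python3 plan.py 488.5 131.7 8 13.667
```

```text
13.617 [0.4889 0.1329 0.1853] [('red', 108, 0.0844, 16.2), ('orange', 14, 0.121, 15.5), ('blue', 80, 0.0861, 18.8)]
p [334.513   1.464   7.132] res [-1.9  0.6  0.7  0.4  2.5 -0.6  0.7 -1.5  0.9 -1.7  0.4 -0.2 -1.   0.8
 -0.3 -1.3  1.1 -1.3  2. ] w now 0.682
piece now 134.8247428413066
0 5.1 -4.9 0 0 0 0;0 3.6 -3 0 0 0 0;0 3.8 -2.8 0 0 0 0;0 3.8 -2.6 0 0 0 0;0 4 -2.3 0 0 0 0;0 4 -2.1 0 0 0 0;0 4.1 -1.9 0 0 0 0;0 4.1 -1.6 0 0 0 0
cmd end [521.  152.9]
```

View pics/k.png

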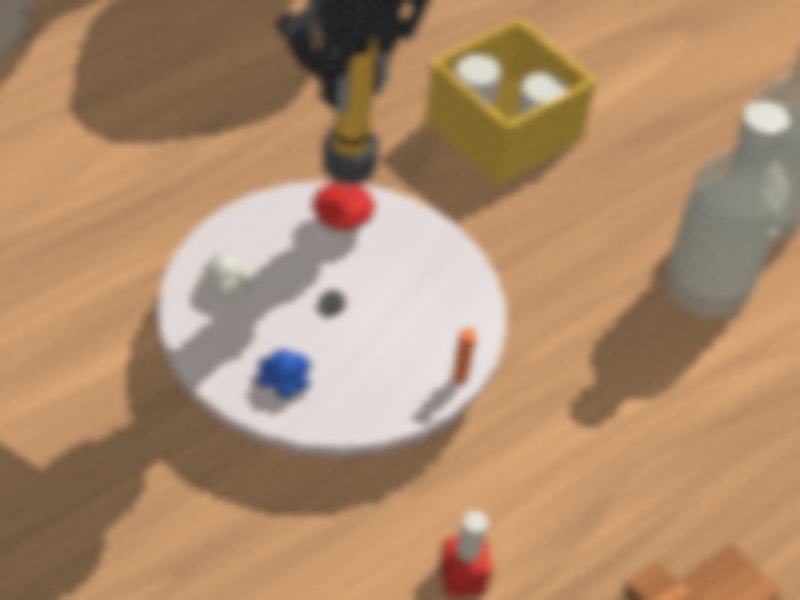

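Torch head (349,160) is still over the red piece (343,205), about 4 mm off.

Call:
{"name": "servo_tool", "arguments": {
  "deltas": "0 5.1 -4.9 0 0 0 0;0 3.6 -3 0 0 0 0;0 3.8 -2.8 0 0 0 0;0 3.8 -2.6 0 0 0 0;0 4 -2.3 0 0 0 0;0 4 -2.1 0 0 0 0;0 4.1 -1.9 0 0 0 0;0 4.1 -1.6 0 0 0 0"
}}

```text
time_s: 14.33
position: [0.5215, 0.1538, 0.1853]
tool_rot: [[1.0, -0.0, -0.0], [-0.0, -1.0, -0.0], [-0.0, 0.0, -1.0]]
ft_force: [0.0, -0.5, -1.9]
grip_width: 0.0272
gripper_force: 49.8
```

```bash
python3 look.py l.png; python3 plan.py 521 152.9 8 14.383
```

```text
14.333 [0.5215 0.1538 0.1853] [('red', 113, 0.085, 349.6), ('orange', 15, 0.1237, 349.0), ('blue', 73, 0.0855, 352.9)]
p [334.59    1.468   7.059] res [-2.   0.5  0.7  0.4  2.6 -0.5  0.8 -1.4  0.9 -1.7  0.4 -0.2 -1.   0.8
 -0.3 -1.5  0.9 -1.6  1.7 -1.5  2.4] w now 0.613
piece now 108.70665478512893
0 5.9 -1.9 0 0 0 0;0 4.1 -1 0 0 0 0;0 4.1 -0.9 0 0 0 0;0 4.1 -0.6 0 0 0 0;0 4.1 -0.4 0 0 0 0;0 4.1 -0.3 0 0 0 0;0 4 0 0 0 0 0;0 4 0.2 0 0 0 0
cmd end [555.4 157.8]
```

Call:
{"name": "servo_tool", "arguments": {
  "deltas": "0 5.9 -1.9 0 0 0 0;0 4.1 -1 0 0 0 0;0 4.1 -0.9 0 0 0 0;0 4.1 -0.6 0 0 0 0;0 4.1 -0.4 0 0 0 0;0 4.1 -0.3 0 0 0 0;0 4 0 0 0 0 0;0 4 0.2 0 0 0 0"
}}

```text
time_s: 15.05
position: [0.5559, 0.1585, 0.1853]
tool_rot: [[1.0, -0.0, -0.0], [-0.0, -1.0, -0.0], [-0.0, 0.0, -1.0]]
ft_force: [0.2, -0.6, -1.9]
grip_width: 0.027
gripper_force: 49.8
```

```bash
python3 look.py m.png; python3 plan.py 555.4 157.8 8 15.1
```

```text
15.05 [0.5559 0.1585 0.1853] [('red', 115, 0.0855, 325.5), ('orange', 16, 0.1251, 326.4), ('blue', 72, 0.0843, 328.4)]
p [334.688   1.472   6.987] res [-2.1  0.4  0.7  0.4  2.6 -0.5  0.9 -1.3  1.  -1.6  0.4 -0.2 -1.   0.7
 -0.4 -1.6  0.8 -1.9  1.4 -1.9  2.  -0.5  1.5] w now 0.55
piece now 85.36584528797584
0 5.3 0.5 0 0 0 0;0 3.8 0.5 0 0 0 0;0 3.7 0.8 0 0 0 0;0 3.6 0.9 0 0 0 0;0 3.6 1 0 0 0 0;0 3.4 1.1 0 0 0 0;0 3.4 1.3 0 0 0 0;0 3.3 1.5 0 0 0 0
cmd end [585.5 150.2]
```

Call:
{"name": "servo_tool", "arguments": {
  "deltas": "0 5.3 0.5 0 0 0 0;0 3.8 0.5 0 0 0 0;0 3.7 0.8 0 0 0 0;0 3.6 0.9 0 0 0 0;0 3.6 1 0 0 0 0;0 3.4 1.1 0 0 0 0;0 3.4 1.3 0 0 0 0;0 3.3 1.5 0 0 0 0"
}}

```text
time_s: 15.77
position: [0.5859, 0.1508, 0.1853]
tool_rot: [[1.0, 0.0, -0.0], [0.0, -1.0, -0.0], [-0.0, 0.0, -1.0]]
ft_force: [-0.2, 0.2, -1.2]
grip_width: 0.0269
gripper_force: 49.8
```

```bash
python3 look.py n.png; python3 plan.py 585.5 150.2 8 15.817
```

```text
15.767 [0.5859 0.1508 0.1853] [('red', 119, 0.0861, 304.1), ('orange', 20, 0.1266, 306.4), ('blue', 65, 0.0838, 306.7)]
p [334.803   1.477   6.92 ] res [-2.2  0.3  0.6  0.3  2.7 -0.4  1.1 -1.1  1.2 -1.4  0.5 -0.1 -0.9  0.7
 -0.4 -1.7  0.7 -2.1  1.2 -2.2  1.7 -1.   1.   0.4  0.7] w now 0.492
piece now 64.54618387267107
0 4.1 2 0 0 0 0;0 3 1.7 0 0 0 0;0 2.9 1.7 0 0 0 0;0 2.8 1.9 0 0 0 0;0 2.7 1.9 0 0 0 0;0 2.6 2 0 0 0 0;0 2.4 2.1 0 0 0 0;0 2.4 2.1 0 0 0 0
cmd end [608.4 134.8]
```

Call:
{"name": "servo_tool", "arguments": {
  "deltas": "0 4.1 2 0 0 0 0;0 3 1.7 0 0 0 0;0 2.9 1.7 0 0 0 0;0 2.8 1.9 0 0 0 0;0 2.7 1.9 0 0 0 0;0 2.6 2 0 0 0 0;0 2.4 2.1 0 0 0 0;0 2.4 2.1 0 0 0 0"
}}

```text
time_s: 16.48
position: [0.6087, 0.1354, 0.1853]
tool_rot: [[1.0, 0.0, -0.0], [0.0, -1.0, 0.0], [-0.0, -0.0, -1.0]]
ft_force: [-1.1, -0.4, -0.8]
grip_width: 0.0269
gripper_force: 49.8
```

Call:
{"name": "servo_tool", "arguments": {
  "deltas": "0 0 0 -20 0 0 0;0 0 0 -30 0 0 0;0 -7 20 0 0 0 0;0 -13 36 0 0 0 0;0 -13 36 0 0 0 0;0 -13 36 0 0 0 0;0 -13 36 0 0 0 0;0 -13 36 0 0 0 0"
}}

```text
time_s: 17.15
position: [0.5356, -0.066, 0.2355]
tool_rot: [[1.0, 0.0, 0.0], [0.0, -1.0, -0.0], [0.0, 0.0, -1.0]]
ft_force: [0.4, -0.0, -0.9]
grip_width: 0.0269
gripper_force: 49.7
```

Call:
{"name": "servo_tool", "arguments": {
  "deltas": "0 -13 36 0 0 0 0;0 -13 36 0 0 0 0;0 -13 36 0 0 0 0;0 -13 36 0 0 0 0;0 -13 36 0 0 0 0;0 -13 36 0 0 0 0;0 -13 36 0 0 0 0;0 -13 36 0 0 0 0"
}}

```text
time_s: 17.82
position: [0.4314, -0.3543, 0.2355]
tool_rot: [[1.0, -0.0, 0.0], [-0.0, -1.0, -0.0], [0.0, 0.0, -1.0]]
ft_force: [0.4, -0.3, -2.2]
grip_width: 0.0269
gripper_force: 49.7
```

Call:
{"name": "servo_tool", "arguments": {
  "deltas": "0 -13 35 0 0 0 0;0 -2 8 0 0 0 0;0 0 0 0 0 0 0;0 0 0 0 0 0 0"
}}

```text
time_s: 18.15
position: [0.4174, -0.3953, 0.2352]
tool_rot: [[1.0, -0.001, -0.0], [-0.001, -1.0, 0.001], [-0.0, -0.001, -1.0]]
ft_force: [1.3, 0.9, -0.9]
grip_width: 0.0269
gripper_force: 49.8
```

Call:
{"name": "servo_tool", "arguments": {
  "deltas": "0 0 0 35 0 0 0;0 0 0 35 0 0 0;0 0 0 35 0 0 0;0 0 0 30 0 0 0;0 0 0 12 0 0 0;0 0 0 4 0 0 0;0 0 0 2 0 0 0;0 0 0 0 0 0 0"
}}

```text
time_s: 18.82
position: [0.4182, -0.3951, 0.0832]
tool_rot: [[1.0, 0.001, 0.001], [0.001, -1.0, -0.001], [0.001, 0.001, -1.0]]
ft_force: [-0.5, 0.2, -1.0]
grip_width: 0.0268
gripper_force: 49.8
```

Call:
{"name": "servo_tool", "arguments": {
  "deltas": "0 0 0 1 0 0 0;0 0 0 1 0 0 0;0 0 0 0.5 0 0 0;0 0 0 0 0 0 0"
}}

```text
time_s: 19.15
position: [0.4179, -0.3957, 0.0813]
tool_rot: [[1.0, -0.0, 0.002], [-0.0, -1.0, -0.002], [0.002, 0.002, -1.0]]
ft_force: [0.3, 1.5, 4.7]
grip_width: 0.027
gripper_force: 50.5
```

Contact with the dock floor (4.7 N). Releasing slowly.

Call:
{"name": "servo_tool", "arguments": {
  "deltas": "0.4 0 0 0 0 0 0;0.5 0 0 0 0 0 0;0.7 0 0 0 0 0 0;1 0 0 0 0 0 0;1 0 0 0 0 0 0;1 0 0 0 0 0 0;1 0 0 0 0 0 0;1 0 0 0 0 0 0"
}}

```text
time_s: 19.82
position: [0.4174, -0.3954, 0.0798]
tool_rot: [[1.0, -0.0, -0.0], [-0.0, -1.0, 0.0], [-0.0, -0.0, -1.0]]
ft_force: [0.4, -0.3, 0.1]
grip_width: 0.0856
gripper_force: 0.0
```

Call:
{"name": "servo_tool", "arguments": {
  "deltas": "1 0 0 -15 0 0 0;1 0 0 -30 0 0 0;1 0 0 -35 0 0 0;1 0 0 -35 0 0 0;1 0 0 -35 0 0 0;1 -30 0 -20 0 0 0;1 -30 0 0 0 0 0;1 0 0 0 0 0 0"
}}

```text
time_s: 20.48
position: [0.3545, -0.3956, 0.2514]
tool_rot: [[1.0, -0.002, 0.0], [-0.002, -1.0, -0.002], [0.0, 0.002, -1.0]]
ft_force: [0.5, -0.7, 0.2]
grip_width: 0.0853
gripper_force: 0.0
```

```bash
python3 - <<'E'
from h import *
p=env.get_image("scene");cv2.imwrite("pics/z.png",cv2.resize(p["img"][150:300,60:260],(800,600))[:,:,::-1])
import json;print(env.observe()["time_s"],env.observe()["position"],env.observe()["grip_width"])
E
```

```text
20.5333 [ 0.35593268 -0.39550834  0.25066291] 0.08544829535141765
```

View pics/z.png

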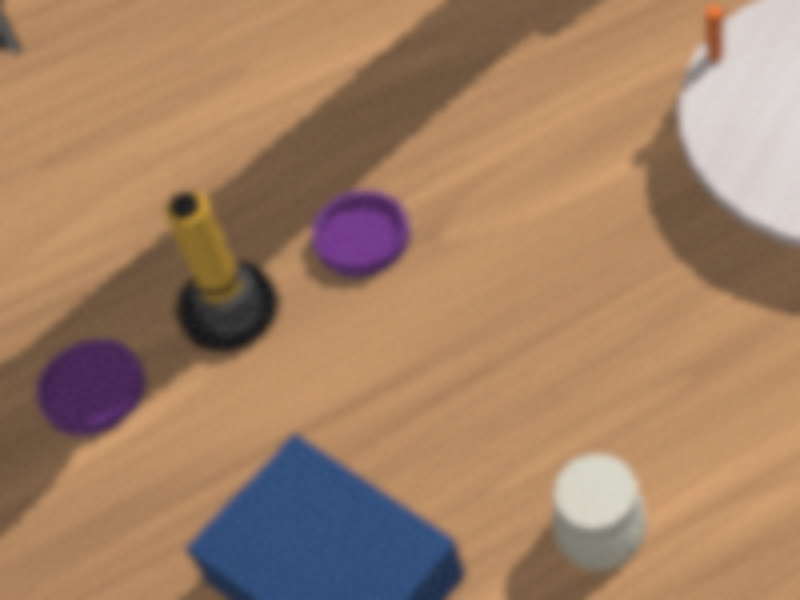

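The torch stands upright in the black dock at (225,270), and the gripper is clear of it.

```bash
python3 -c "
from rig import env
print(env.close_job())"
```

```text
the job is handed in; nothing more can be done
None
```

The job is handed in at about 20.5 s: the post push set the table coasting at roughly one turn in 4.3 s, the torch followed the red piece for about 7 s, at most roughly 8 mm off by my camera fit, and it now stands upright and released in the black dock; by the end of the follow the table had slowed to about one turn in 13 s.

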